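# Hold the belt grinder's tension arm in for a belt change

## Task

A new belt is about to go on the horizontal belt grinder. Press the big black drive wheel down until it sits fully home on its shaft shoulder; then take the tension arm by its red upright handle, swing it in against its spring all the way to its stop, and keep holding it there, clear of the arm's wheel, so that the belt can be slipped on: the program finishes while still holding it. Leave the hammer, wrench, spray can and grease jar where they are.

Things in the scene. Friction and masses are not known exactly. Their poses are not given: they have to be found in the camera images.
- grinder: the bench belt grinder, fixed to the bench: an open grey-green frame (base and bed plate 300 x 400 mm, from x -200 to +100 and y -200 to +200; bed plate's top 170 mm above the bench), motor below, all wheels standing upright-axled on the bed plate, tops up to 256 mm above the bench. Origin on the bench; its x axis points from the flat steel platen (at x = -180) to the open rear, y towards the handle's side, z up. Yaw varies
- hub_top (a point): centre of the flat steel hub (44 mm across, 6 mm proud of the wheel's face) on top of the drive wheel, at grinder (-30, -120) mm. The drive wheel is a black rubber-faced disc, 100 mm across and 52 mm high, the biggest wheel; it slides straight down its shaft. When home, the hub's top is 244 mm above the bench
- drive_wheel (a joint): height of the drive wheel above its home seat, m: 0 = home on the shoulder, starts 0.007 to 0.013 proud; a tight fit that stays where it is pushed, takes about 4 to 8 N downwards to move, rigid once home
- pivot_axis (a point): vertical pivot axis of the tension arm, on the arm's flat bar, at grinder (-45, 10) mm, 178 mm above the bench. The arm points from the pivot 0.55 rad to the +x side of the grinder's +y axis when slack, and 0.05 rad to the -x side of it at the stop.
- tension_arm (a joint): angle of the tension arm about its vertical pivot, rad, growing counter-clockwise seen from above (the handle swings towards the grinder's -x, the platen's side). 0 = slack, where the spring keeps it; 0.60 = the hard stop (yellow block with rubber bumper). Its spring pushes back at the handle with 7 N (slack) to 13 N (stop) and swings it back when let go
- handle_center (a point): middle of the red upright handle at the end of the tension arm, 209 mm from the pivot axis; a round grip 24 mm across, turning freely on its spindle, from 194 to 257 mm above the bench, this point 226 mm above the bench. The arm's bar (top 184 mm above the bench) lies below it; room on all sides
- tension_handle: the same red handle, origin on the handle's axis at its foot (184 mm above the bench), z up
- tracking_wheel: aluminium wheel on the tension arm, 70 mm across, 120 mm from the pivot axis, from 190 to 246 mm above the bench, turning freely; origin on its axis at its underside. Its rim is 42 mm short of the handle's surface
- hammer: hammer lying on the bench behind the grinder, origin under its middle
- wrench: spanner lying on the bench on the drive wheel's side, origin under its middle
- spray_can: grey spray can standing on the bench on the handle's side, 54 mm across, 150 mm high, origin under its centre
- grease_jar: small white jar with blue lid standing on the bench on the handle's side, 66 mm across, 55 mm high, origin under its centre

How it is judged:
By the outcome, as a careful person would: the job done as asked, in the order asked, and still so for the second after the job is handed in, while the arm keeps its last pose, push and grip.
It also fails if it takes over 45 s, if anything falls off the work surface, if the arm or the gripper's body presses on something with over 40 N, if the wrist force passes 120 N, or if a joint passes its speed limit or range.

## Robot

A 7-joint arm with a two-finger parallel gripper is mounted at the origin on the work surface. World frame = base frame: x ahead of the robot, y to its left, z up, the work surface at z = 0. Lengths are in m, angles in rad, forces in N, time in s.
With the tool pointing down it reaches from about 0.425 to 1.025 m from the base axis. Payload 9.4 kg.
Tool frame: the origin (TCP) lies at the very end of the fingers, on their centre line; the grasp point (between the pads) lies 19 mm behind it (robot.grip_depth is the distance from the TCP to the grasp point, in m); z points along the fingers, x is the direction in which the jaws open and shut, and the axes are right-handed (so a half turn about z gives the same grasp; the last joint's range is limited). The gripper opens to 93 mm and grips with 3 to 60 N. Pads are 15 mm wide; open, the fingers measure 128 mm over their backs; the gripper's body (75 mm by 188 mm) begins 65 mm behind the grasp point.
Start: joints at [1.251, 0.599, -0.003, 1.599, 0.002, 0.943, -0.08], TCP at [0.174, -0.704, 0.193] pointing down, gripper open.
Joint ranges: [-2.57, 2.57], [-0.35, 1.97], [-1.29, 1.29], [0.11, 2.56], [-1.05, 4.19], [0.11, 1.86], [-2.63, 2.63]. Speed limits (rad/s): [2.22, 2.22, 3.01, 3.01, 3.14, 3.14, 3.14].

## Interface

Orientations are given as a unit quaternion [w, x, y, z].
In Python, from rig import robot, camera, camera_info gives the robot as it stands.
- The arm moves only by the tool servo_tool, never from a script. Its argument "series" is text: rows parted by semicolons, each of 7 numbers parted by spaces: the closure, from 0 (fully open) to 1 (shut), then the shift along the world's x, y, z in cm, then the turn, a rotation vector about the world's x, y, z in rad. In form: fingers dx dy dz ax ay az; .... A call has 1 to 10 rows; each row shifts and turns the commanded pose from where the row before left it; what a row does not reach is not made up. A row lasts 1/10 s, in which the tool goes at most 50 mm and 8.59 degrees, less where a joint would pass 70% of its speed; a pose out of reach is approached as far as the arm can. A call with a gripper value outside its range is refused whole. The fingers move at their own pace and stop on an object; "force" is the grip in N (left out, the last holds). Time passes only in rows, so rows that do not move let the fingers close. It gives the time, the measured TCP pose, the force and the opening at its end, in the units of the state.
- robot.get_obs(): the state, without advancing time (a new reading comes with each control period).
- camera(name): name is "side" or "top"; returns the picture (384x512x3 uint8, red, green, blue); there is no depth.
- camera_info(name): a dict with "intrinsics" (3x3 intrinsics, pixels), "D" ([k1, k2, p1, p2, k3] as OpenCV has them; the pictures are not rectified), "extrinsics" (4x4, takes a point from world to camera coordinates). Camera axes: x right, y down, z forward; pixel columns grow to the right and rows downward; lengths in m; the calibration is good to about 2 mm. A picture is of the moment at which its call begins. camera_info takes no time and is no camera call.
- robot.hand_in(): hands the job in, once; it reports no verdict.
The state is a dict: "clock": time; "joints": joint angles; "dq": joint speeds; "tau": joint torques, N m; "eef_pos": TCP position; "tool_rot": TCP orientation; "contact_force": force on the tool from outside, world axes, zero at the start; "wrist_torque": the same for the moment, N m; "width": finger opening in m.
Only numpy, scipy, OpenCV 4.12 (cv2) and the standard library are available. Lean on these libraries where they do the work, as an engineer would, in place of code of your own. Each camera call takes 0.05 s, during which the arm holds its last target.

## Working session

There is one attempt and no reset: what is moved stays moved. The work goes in short steps, Python scripts to look and compute and a tool call to move; the robot and the scene stay as the last step left them, time stands still between calls to the robot, and variables do not carry over. Pictures are saved under pics/ and viewed, and the job is handed in when it is done.

Besides the shell and the picture viewer there is one more tool, called as name(argument=value, ...), one argument or row to a line, values as JSON. servo_tool: Moves the arm, as the interface text tells. Its arguments: {"type":"object","properties":{"series":{"type":"string"},"force":{"type":"number"}},"required":["series"]}

```bash
mkdir -p pics; python3 - <<'E'
from rig import robot,camera,camera_info
import cv2
for n in("top","side"):
    cv2.imwrite(f"pics/{n}0.png",camera(n)[:,:,::-1])
    i=camera_info(n);print(n,i)
o=robot.get_obs();print(o)
E
```

```text
top {'intrinsics': array([[428.55789684,   0.        , 259.2941562 ],
       [  0.        , 428.55789684, 184.14947001],
       [  0.        ,   0.        ,   1.        ]]), 'D': array([0.0051923, 0.       , 0.       , 0.       , 0.       ]), 'extrinsics': array([[ 0.00414272, -0.99969841,  0.02420588, -0.01901822],
       [-0.98833197, -0.00777884, -0.15211641,  0.58437104],
       [ 0.15225882, -0.02329327, -0.98806613,  1.32605528],
       [ 0.        ,  0.        ,  0.        ,  1.        ]])}
side {'intrinsics': array([[386.77176369,   0.        , 258.82668781],
       [  0.        , 386.77176369, 196.62425303],
       [  0.        ,   0.        ,   1.        ]]), 'D': array([-0.12826151,  0.        ,  0.        ,  0.        ,  0.        ]), 'extrinsics': array([[-0.67791906, -0.73505309, -0.01107741,  0.40656905],
       [-0.49992999,  0.47201457, -0.72613515,  0.39945368],
       [ 0.53897658, -0.48672293, -0.68746275,  1.0393632 ],
       [ 0.        ,  0.        ,  0.        ,  1.        ]])}
{'clock': 0.1, 'joints': array([ 1.25129925,  0.60005092, -0.0025761 ,  1.60006196,  0.00180198,
        0.94288205, -0.07981619]), 'dq': array([-0.00014144, -0.00248795, -0.00093732, -0.00163869,  0.00074087,
       -0.0008393 ,  0.00096043]), 'tau': array([ 4.50002990e-03, -7.66568542e+01,  1.50196720e+00, -2.52937549e+01,
       -5.23917668e-02,  1.35880237e-02,  7.53284939e-05]), 'eef_pos': array([ 0.17419154, -0.70327146,  0.19203737]), 'tool_rot': array([-3.85157219e-04,  7.87555218e-01, -6.16243693e-01, -5.84485147e-04]), 'contact_force': array([0.20838203, 0.6061852 , 0.12220711]), 'wrist_torque': array([ 0.01451462, -0.04714635, -0.00607501]), 'width': 0.09280186858333583}
```

View pics/top0.png

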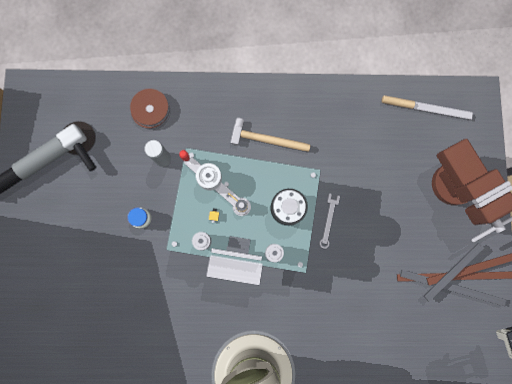

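View pics/side0.png

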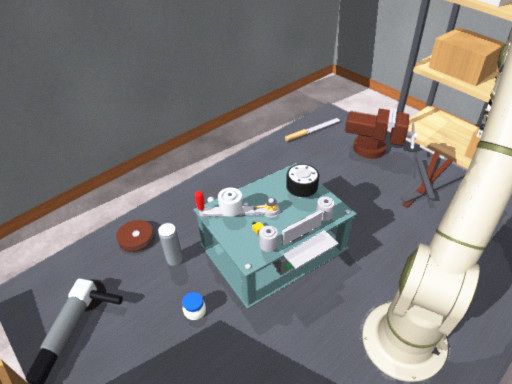

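The top view shows the drive wheel hub near (289,206), the red handle at (184,155), the tracking wheel at (208,175) and the pivot at (241,206). The can is at (153,149) and the jar at (139,217). The side view shows the red handle at (200,200) and the hub at (302,173). Next I measure with masks.

```bash
cat > h.py <<'E'
import numpy as np,cv2
from rig import robot,camera,camera_info
def ray(n,uv):
    i=camera_info(n);K=i["intrinsics"];E=i["extrinsics"]
    p=cv2.undistortPoints(np.array([[uv]],float),K,i["D"])[0,0]
    R=E[:3,:3];c=-R.T@E[:3,3];d=R.T@np.array([p[0],p[1],1]);return c,d/np.linalg.norm(d)
def onz(n,uv,z):
    c,d=ray(n,uv);return c+d*(z-c[2])/d[2]
def tri(a,b):
    (c1,d1),(c2,d2)=ray("top",a),ray("side",b)
    s=np.linalg.lstsq(np.c_[d1,-d2],c2-c1,rcond=None)[0]
    p,q=c1+d1*s[0],c2+d2*s[1];return (p+q)/2,np.linalg.norm(p-q)
def proj(n,P):
    i=camera_info(n);E=i["extrinsics"]
    return cv2.projectPoints(np.array([P],float),cv2.Rodrigues(E[:3,:3])[0],E[:3,3],i["intrinsics"],i["D"])[0][0,0]
def blobs(img,mask,roi=None,amin=15):
    m=mask.astype(np.uint8)
    if roi: 
        k=np.zeros_like(m);x0,y0,x1,y1=roi;k[y0:y1,x0:x1]=1;m*=k
    n,l,s,c=cv2.connectedComponentsWithStats(m)
    return [(s[j].tolist(),c[j].round(2).tolist()) for j in range(1,n) if s[j][4]>=amin]
def red(im): 
    h=cv2.cvtColor(im,cv2.COLOR_RGB2HSV); return ((h[...,0]<8)|(h[...,0]>172))&(h[...,1]>170)&(h[...,2]>110)
E
python3 - <<'E'
from h import *
for n in("top","side"):
    im=cv2.imread(f"pics/{n}0.png")[:,:,::-1].copy();print(n)
    roi=(165,140,330,285) if n=="top" else (180,150,360,290)
    print("red",blobs(im,red(im),(165,140,260,230)))
    h=cv2.cvtColor(im,cv2.COLOR_RGB2HSV)
    print("black",blobs(im,(h[...,2]<60),roi,60))
    print("light",blobs(im,(h[...,1]<40)&(h[...,2]>150),roi,20))
    print("yellow",blobs(im,(h[...,0]>18)&(h[...,0]<32)&(h[...,1]>150)&(h[...,2]>120),roi,10))
    c=(240,150,340,250) if n=="top" else (270,140,340,210)
    crop=im[c[1]:c[3],c[0]:c[2]]
    cv2.imwrite(f"pics/{n}_c.png",cv2.resize(crop[:,:,::-1],None,fx=6,fy=6,interpolation=cv2.INTER_CUBIC))
E
```

```text
top
red []
black []
light [([230, 140, 9, 4, 30], [234.33, 141.3]), ([183, 152, 38, 37, 684], [203.83, 172.26]), ([310, 172, 6, 6, 32], [312.5, 174.5]), ([216, 181, 35, 36, 388], [232.44, 198.61]), ([273, 190, 33, 33, 783], [288.94, 205.86]), ([238, 202, 6, 6, 30], [240.63, 204.47]), ([320, 208, 10, 40, 148], [326.16, 231.43]), ([191, 231, 19, 20, 280], [200.23, 240.52]), ([171, 241, 6, 6, 32], [173.5, 243.5]), ([264, 243, 20, 20, 289], [274.06, 252.38]), ([211, 248, 51, 13, 249], [236.04, 253.99]), ([206, 254, 57, 31, 1207], [234.16, 269.42]), ([297, 262, 6, 6, 28], [299.79, 264.57])]
yellow []
side
red [([195, 191, 9, 19, 126], [199.24, 199.88])]
black [([287, 176, 32, 21, 388], [302.02, 187.82])]
light [([180, 150, 60, 33, 590], [203.84, 164.03]), ([289, 165, 29, 19, 426], [302.68, 173.7]), ([197, 187, 82, 31, 1065], [233.71, 205.58]), ([207, 196, 8, 6, 32], [209.88, 198.72]), ([282, 197, 52, 43, 430], [313.01, 212.91]), ([268, 198, 6, 5, 27], [270.59, 199.93]), ([259, 225, 19, 27, 368], [266.88, 237.5]), ([284, 230, 54, 39, 952], [310.05, 248.78]), ([245, 264, 6, 5, 27], [247.41, 266.07])]
yellow [([268, 206, 8, 4, 21], [271.9, 207.48]), ([253, 222, 10, 11, 69], [256.83, 226.55])]
```

View pics/top_c.png

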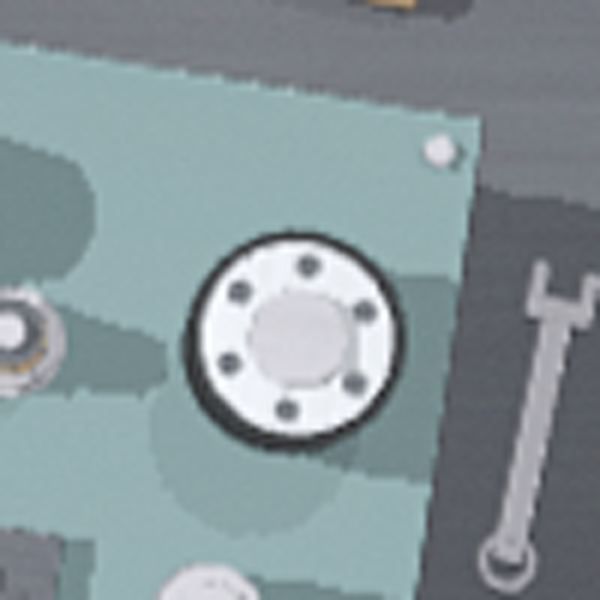

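View pics/side_c.png

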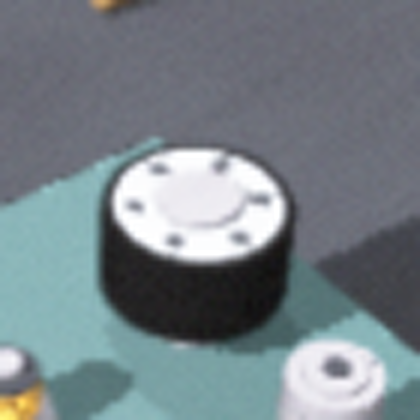

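```bash
python3 - <<'E'
from h import *
im=cv2.imread("pics/top0.png")[:,:,::-1].copy()
h=cv2.cvtColor(im,cv2.COLOR_RGB2HSV)
r=((h[...,0]<10)|(h[...,0]>170))&(h[...,1]>110)&(h[...,2]>60)
b=blobs(im,r,(175,145,200,170),8);print("red",b)
c=im[140:230,170:260];cv2.imwrite("pics/arm_c.png",cv2.resize(c[:,:,::-1],None,fx=6,fy=6,interpolation=cv2.INTER_CUBIC))
hub,e=tri((289.8,205.9),(302.9,171.8));print("hub",hub,e)
A,B=onz("top",(173.5,243.5),.172),onz("top",(312.5,174.5),.172)
C=onz("top",(299.8,264.6),.172)
print("bolts",A,B,C, "centre",(A+B)/2)
# x axis: from C to B
d=B-C;e2=A-C
print(np.linalg.norm(d),np.linalg.norm(e2),np.arctan2(d[1],d[0]),np.arctan2(-e2[0],e2[1]))
yaw=np.mean([np.arctan2(d[1],d[0]),np.arctan2(-e2[0],e2[1])])
R=np.array([[np.cos(yaw),-np.sin(yaw)],[np.sin(yaw),np.cos(yaw)]])
o=((A+B)/2)[:2]-R@[-.05,0]
g=lambda x,y:o+R@[x,y]
print("yaw",yaw,"o",o,"hub pred",g(-.03,-.12),"hub onz .254",onz("top",(289.8,205.9),.254)[:2])
pv=g(-.045,.01);print("pivot",pv, "px",onz("top",(240.6,204.5),.215))
for t in(0,.3,.6):
    a=.55-t; print(t,pv+R@(.209*np.array([np.sin(a),np.cos(a)])))
if b: 
    print("handle",onz("top",b[0][1],.257), tri(b[0][1],(199.5,192)))
print("can",onz("top",(153.5,149),.15),"jar",onz("top",(138.5,217),.055))
E
```

```text
red [([179, 150, 10, 11, 77], [183.79, 154.97])]
hub [ 0.49494401 -0.09200528  0.25355248] 0.0029713326200662355
bolts [0.39340203 0.22913673 0.172     ] [ 0.59460447 -0.16768586  0.172     ] [ 0.33598261 -0.1278633   0.172     ] centre [0.49400325 0.03072543 0.172     ]
0.2616698342336059 0.3615881830840308 -0.152779953292267 -0.1594729252301292
yaw -0.15612643926119812 o [0.5433951  0.02295079] hub pred [ 0.49510083 -0.09092487] hub onz .254 [ 0.49373034 -0.09288183]
pivot [0.50049736 0.03982634] px [0.50074016 0.04013379 0.215     ]
0 [0.63611565 0.19885049]
0.3 [0.58306361 0.23182586]
0.6 [0.52263618 0.24765048]
handle [0.63032529 0.19483241 0.257     ] (array([0.6310141 , 0.19576493, 0.26061217]), np.float64(0.0040850740597094945))
can [0.67141755 0.30164062 0.15      ] jar [0.47640498 0.3607529  0.055     ]
```

View pics/arm_c.png

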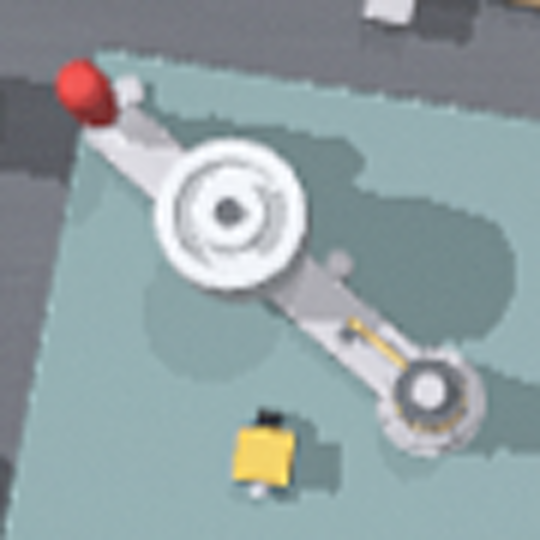

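Yaw is about -0.156. The handle is at about (0.635, 0.198), the hub at (0.4945, -0.092, ~0.2535) and the pivot at (0.5005, 0.040). I'll raise the arm and travel to a point above the hub.

servo_tool(
  series="1 0 0 4 0 0 0; 1 0 0 5 0 0 0; 1 0 0 5 0 0 0; 1 0 0 5 0 0 0; 1 2.1 4 0 0 0 0.062; 1 2.1 4 0 0 0 0.062; 1 2.1 4 0 0 0 0.062; 1 2.1 4 0 0 0 0.062; 1 2.1 4 0 0 0 0.062; 1 2.1 4 0 0 0 0.062",
  force=20,
)

```text
clock: 1.1
eef_pos: [0.3007, -0.4618, 0.3826]
tool_rot: [-0.0, 0.888, -0.459, -0.0]
contact_force: [1.6, -0.8, -0.1]
width: 0.0177
```

servo_tool(
  series="1 2.1 4 0 0 0 0.062; 1 2.1 4 0 0 0 0.062; 1 2.1 4 0 0 0 0.062; 1 2.1 4 0 0 0 0.063; 1 2.1 4 0 0 0 0; 1 2.1 4 0 0 0 0; 1 2.1 4 0 0 0 0; 1 2 4 0 0 0 0; 1 0 0 0 0 0 0; 1 0 0 0 0 0 0",
)

```text
clock: 2.1
eef_pos: [0.4673, -0.1431, 0.3825]
tool_rot: [0.0, 0.939, -0.345, -0.0]
contact_force: [-0.7, -0.4, 0.2]
width: 0.0007
```

servo_tool(
  series="1 1.35 2.55 0 0 0 0; 1 1.35 2.55 0 0 0 0; 1 0 0 -4 0 0 0; 1 0 0 -4 0 0 0; 1 0 0 -2 0 0 0; 1 0 0 -0.7 0 0 0; 1 0 0 0 0 0 0; 1 0 0 0 0 0 0",
)

```text
clock: 2.9
eef_pos: [0.4948, -0.0934, 0.2768]
tool_rot: [-0.0, 0.938, -0.347, 0.001]
contact_force: [-0.2, -0.2, 0.0]
width: 0.0005
```

```bash
python3 - <<'E'
from h import *
a=camera("side")[120:220,250:360];b=camera("top")[150:250,235:345]
cv2.imwrite("pics/hub1.png",cv2.resize(np.hstack([a,b])[:,:,::-1],None,fx=3.6,fy=3.6,interpolation=cv2.INTER_CUBIC))
o=robot.get_obs();print(o["eef_pos"],o["contact_force"],o["joints"])
E
```

```text
[ 0.4949952  -0.09313604  0.27707128] [ 0.3853564   0.60827896 -0.29737596] [ 0.44670453  0.2648498  -0.4679413   1.97440472  0.14819177  0.93288667
 -0.80320607]
```

View pics/hub1.png

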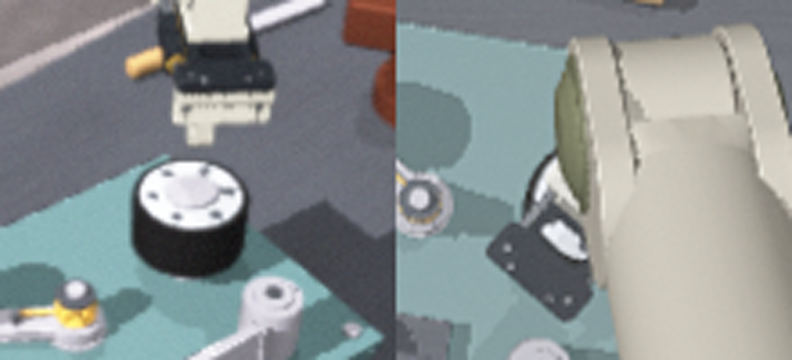

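The closed fingers sit above the hub with a gap of about 2 cm. Pressing down in small steps.

servo_tool(
  series="1 0 0 -1 0 0 0; 1 0 0 -0.7 0 0 0; 1 0 0 -0.4 0 0 0; 1 0 0 -0.2 0 0 0; 1 0 0 -0.2 0 0 0; 1 0 0 0 0 0 0",
)

```text
clock: 3.6
eef_pos: [0.4943, -0.0927, 0.2506]
tool_rot: [0.0, 0.938, -0.346, -0.0]
contact_force: [0.2, -0.4, -0.5]
width: 0.0004
```

servo_tool(
  series="1 0 0 -0.3 0 0 0; 1 0 0 -0.3 0 0 0; 1 0 0 0 0 0 0; 1 0 0 0 0 0 0",
)

```text
clock: 4.0
eef_pos: [0.4943, -0.0927, 0.2448]
tool_rot: [0.0, 0.938, -0.346, -0.0]
contact_force: [0.6, 0.2, -0.9]
width: 0.0008
```

servo_tool(
  series="1 0 0 -0.2 0 0 0; 1 0 0 0 0 0 0",
)

```text
clock: 4.2
eef_pos: [0.4942, -0.0927, 0.2427]
tool_rot: [0.0, 0.938, -0.346, -0.0]
contact_force: [-0.3, -0.5, -0.1]
width: 0.0002
```

servo_tool(
  series="1 0 0 -0.2 0 0 0; 1 0 0 0 0 0 0",
)

```text
clock: 4.4
eef_pos: [0.4942, -0.0928, 0.2406]
tool_rot: [0.0, 0.938, -0.346, -0.0]
contact_force: [0.6, 0.7, 0.2]
width: 0.0003
```

There is no contact force yet, even below the expected hub height. I'll look before going further.

```bash
python3 - <<'E'
from h import *
a=camera("side")[120:220,250:360]
cv2.imwrite("pics/hub2.png",cv2.resize(a[:,:,::-1],None,fx=5.5,fy=5.5,interpolation=cv2.INTER_CUBIC))
o=robot.get_obs();print(o["eef_pos"],o["contact_force"],o["tau"])
print(proj("side",o["eef_pos"]),proj("top",o["eef_pos"]))
print(proj("side",(.4945,-.092,.244)),proj("side",(.4945,-.092,.254)))
E
```

```text
[ 0.49423373 -0.09274642  0.24071116] [-0.48263097 -0.02118304  0.39629445] [-3.63443469e-03 -4.83042490e+01 -2.99841017e+00 -2.31149411e+01
 -2.60986900e-02 -7.19874166e-02 -1.17499300e-02]
[303.44064955 175.07190531] [289.28715392 206.21353602]
[303.28368493 174.31941322] [303.50187169 171.80901363]
```

View pics/hub2.png

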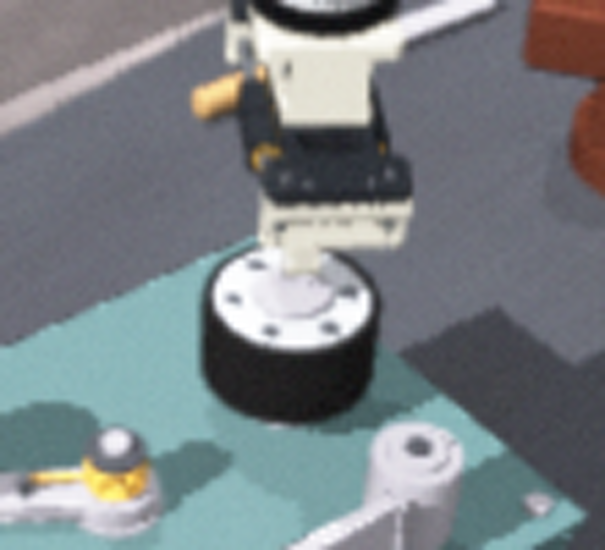

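```bash
python3 - <<'E'
from h import *
a=camera("side")[150:190,280:330]
b=cv2.imread("pics/side0.png")[150:190,280:330,::-1]
x=np.hstack([a,b]).astype(float);x=np.clip((x-120)*255/135,0,255).astype(np.uint8)
cv2.imwrite("pics/hub3.png",cv2.resize(x[:,:,::-1],None,fx=8,fy=8,interpolation=cv2.INTER_NEAREST))
E
```

```text
(no output)
```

View pics/hub3.png

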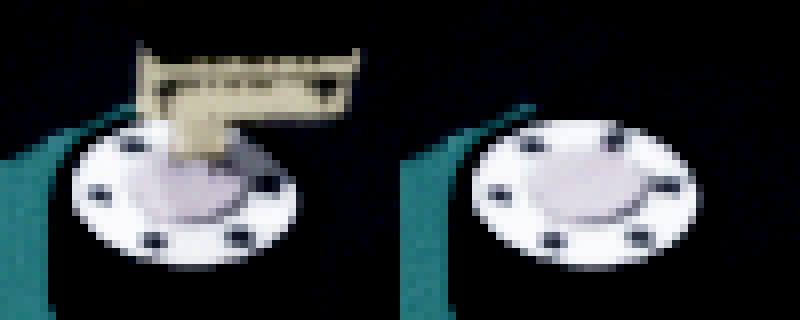

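The hub has not moved. The fingertip bottom at (305,169.6) still appears above the hub, so the closed tip seems to end higher than reported. I'll keep going down in small steps, watching the force.

servo_tool(
  series="1 0 0 -0.3 0 0 0; 1 0 0 0 0 0 0",
)

```text
clock: 4.7
eef_pos: [0.4941, -0.0927, 0.2375]
tool_rot: [0.0, 0.938, -0.346, -0.0]
contact_force: [0.4, -0.5, 1.4]
width: 0.0006
```

servo_tool(
  series="1 0 0 -0.3 0 0 0; 1 0 0 0 0 0 0",
)

```text
clock: 4.9
eef_pos: [0.4941, -0.0927, 0.2344]
tool_rot: [0.0, 0.938, -0.346, -0.0]
contact_force: [0.1, -1.1, 1.0]
width: 0.0006
```

```bash
python3 - <<'E'
from h import *
a=camera("side")[150:190,280:330]
b=cv2.imread("pics/side0.png")[150:190,280:330,::-1]
x=np.hstack([a,b]).astype(float);x=np.clip((x-120)*255/135,0,255).astype(np.uint8)
cv2.imwrite("pics/hub4.png",cv2.resize(x[:,:,::-1],None,fx=8,fy=8,interpolation=cv2.INTER_NEAREST))
b=camera("top")
cv2.imwrite("pics/top4.png",b[:,:,::-1])
E
```

```text
(no output)
```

View pics/hub4.png

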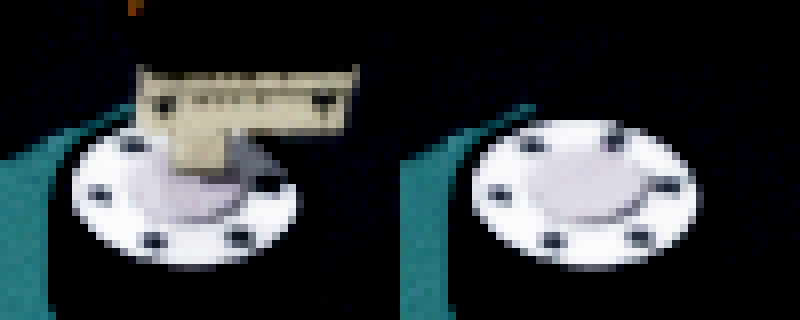

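View pics/top4.png

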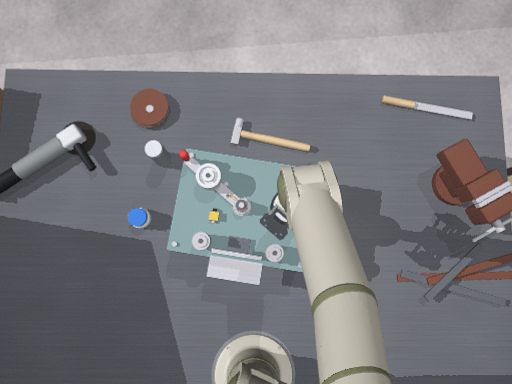

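The tip is right over the hub centre and still a few mm above it. Continuing.

servo_tool(
  series="1 0 0 -0.3 0 0 0; 1 0 0 0 0 0 0",
)

```text
clock: 5.2
eef_pos: [0.4941, -0.0928, 0.2315]
tool_rot: [0.0, 0.938, -0.346, -0.0]
contact_force: [-0.0, -0.7, -0.7]
width: 0.0006
```

servo_tool(
  series="1 0 0 -0.2 0 0 0; 1 0 0 0 0 0 0",
)

```text
clock: 5.4
eef_pos: [0.4942, -0.0927, 0.2296]
tool_rot: [0.0, 0.938, -0.346, -0.0]
contact_force: [-0.0, 0.9, -0.2]
width: 0.0005
```

servo_tool(
  series="1 0 0 -0.2 0 0 0; 1 0 0 0 0 0 0",
)

```text
clock: 5.6
eef_pos: [0.4942, -0.0927, 0.2276]
tool_rot: [0.0, 0.938, -0.346, -0.0]
contact_force: [0.5, -0.3, -0.3]
width: 0.0004
```

servo_tool(
  series="1 0 0 -0.2 0 0 0; 1 0 0 0 0 0 0",
)

```text
clock: 5.8
eef_pos: [0.4944, -0.0927, 0.2258]
tool_rot: [0.0, 0.938, -0.346, 0.0]
contact_force: [0.5, 0.3, 0.4]
width: 0.0005
```

```bash
python3 - <<'E'
from h import *
a=camera("side")[150:190,280:330]
b=cv2.imread("pics/side0.png")[150:190,280:330,::-1]
x=np.hstack([a,b]).astype(float);x=np.clip((x-120)*255/135,0,255).astype(np.uint8)
cv2.imwrite("pics/hub5.png",cv2.resize(x[:,:,::-1],None,fx=8,fy=8,interpolation=cv2.INTER_NEAREST))
E
```

```text
(no output)
```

View pics/hub5.png

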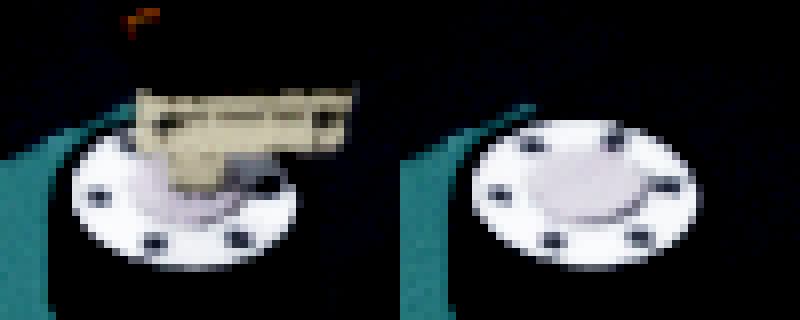

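servo_tool(
  series="1 0 0 -0.2 0 0 0; 1 0 0 0 0 0 0",
)

```text
clock: 6.05
eef_pos: [0.4944, -0.0927, 0.2239]
tool_rot: [-0.0, 0.938, -0.346, 0.0]
contact_force: [-0.1, -0.3, 2.5]
width: 0.0002
```

servo_tool(
  series="1 0 0 -0.2 0 0 0; 1 0 0 0 0 0 0",
)

```text
clock: 6.25
eef_pos: [0.4944, -0.0927, 0.2219]
tool_rot: [0.0, 0.938, -0.346, 0.0]
contact_force: [-1.1, 0.6, 3.0]
width: 0.0004
```

servo_tool(
  series="1 0 0 -0.2 0 0 0; 1 0 0 0 0 0 0",
)

```text
clock: 6.45
eef_pos: [0.4944, -0.0927, 0.2198]
tool_rot: [0.0, 0.938, -0.346, 0.0]
contact_force: [-0.9, -0.2, 2.9]
width: 0.0004
```

servo_tool(
  series="1 0 0 -0.2 0 0 0; 1 0 0 0 0 0 0",
)

```text
clock: 6.65
eef_pos: [0.4945, -0.0927, 0.2185]
tool_rot: [0.0, 0.938, -0.346, 0.0]
contact_force: [-3.0, -0.1, 10.2]
width: 0.0008
```

```bash
python3 - <<'E'
from h import *
a=camera("side")[150:210,280:330]
b=cv2.imread("pics/side0.png")[150:210,280:330,::-1]
x=np.hstack([a,b]).astype(float);x=np.clip((x-20)*255/235,0,255).astype(np.uint8)
cv2.imwrite("pics/hub6.png",cv2.resize(x[:,:,::-1],None,fx=8,fy=8,interpolation=cv2.INTER_NEAREST))
E
```

```text
(no output)
```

View pics/hub6.png

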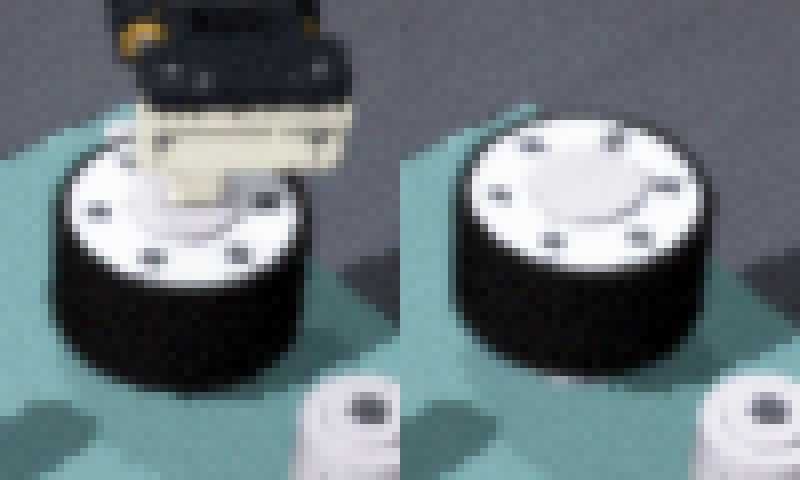

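The wheel has gone down about 2.2 px (roughly 9 mm) and the force is rising. I'll check that it is rigidly home.

servo_tool(
  series="1 0 0 -0.1 0 0 0; 1 0 0 0 0 0 0; 1 0 0 0 0 0 0",
)

```text
clock: 7.0
eef_pos: [0.4945, -0.0928, 0.2184]
tool_rot: [0.0, 0.938, -0.346, 0.001]
contact_force: [-6.5, 0.2, 22.5]
width: 0.0005
```

servo_tool(
  series="1 0 0 -0.1 0 0 0; 1 0 0 0 0 0 0; 1 0 0 0 0 0 0",
)

```text
clock: 7.3
eef_pos: [0.4945, -0.0928, 0.2183]
tool_rot: [0.0, 0.938, -0.346, 0.001]
contact_force: [-9.1, 0.6, 33.9]
width: 0.0009
```

It is rigid: 34 N with only 0.1 mm of movement, so the wheel is home. The closed tips sit about 25 mm higher than reported. I'll retreat, move above the handle, and open to see how the fingers lie.

servo_tool(
  series="1 0 0 0.5 0 0 0; 1 0 0 3 0 0 0; 1 0 0 4 0 0 0; 0 0 0 4 0 0 0; 0 1.75 3.65 0 0 0 0; 0 1.75 3.65 0 0 0 0; 0 1.75 3.65 0 0 0 0; 0 1.75 3.65 0 0 0 0; 0 1.75 3.65 0 0 0 0; 0 1.75 3.65 0 0 0 0",
)

```text
clock: 8.3
eef_pos: [0.5998, 0.1276, 0.3303]
tool_rot: [0.0, 0.938, -0.346, -0.0]
contact_force: [0.8, -1.0, -0.2]
width: 0.0521
```

servo_tool(
  series="0 1.75 3.65 0 0 0 0; 0 1.75 3.65 0 0 0 0; 0 0 0 0 0 0 0; 0 0 0 0 0 0 0",
)

```text
clock: 8.7
eef_pos: [0.634, 0.2001, 0.3297]
tool_rot: [0.0, 0.938, -0.345, -0.001]
contact_force: [0.3, -1.4, -0.5]
width: 0.0843
```

```bash
python3 - <<'E'
from h import *
s=camera("side");t=camera("top")
o=robot.get_obs();print(o["eef_pos"],o["contact_force"],o["width"],o["joints"])
print(proj("side",o["eef_pos"]))
cv2.imwrite("pics/a_s.png",cv2.resize(s[90:270,140:380][:,:,::-1],None,fx=3.2,fy=3.2,interpolation=cv2.INTER_CUBIC))
cv2.imwrite("pics/a_t.png",t[:,:,::-1])
E
```

```text
[0.6340864  0.19799908 0.33034861] [ 0.34271859 -0.53463887  1.3303574 ] 0.09079343346256682 [-0.04319683  0.45657189 -0.53057159  1.55753407  0.24278943  1.19481341
 -1.32675688]
[195.99371358 173.32384508]
```

View pics/a_s.png

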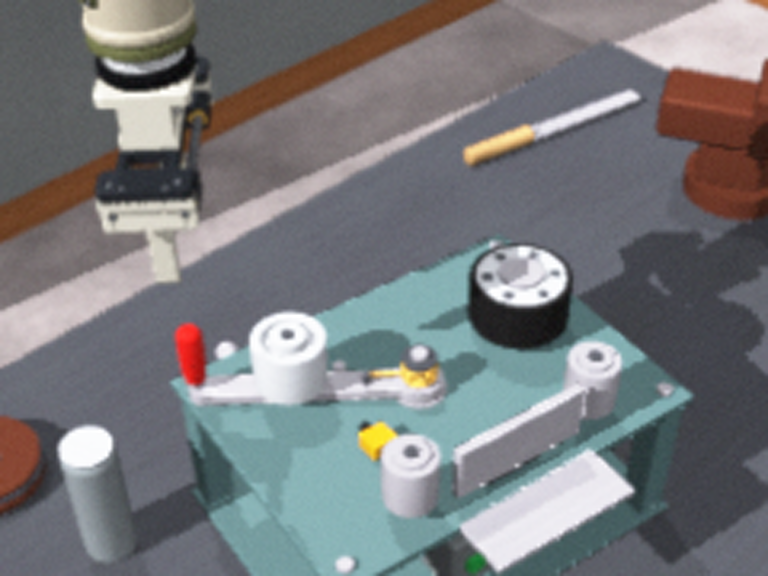

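View pics/a_t.png

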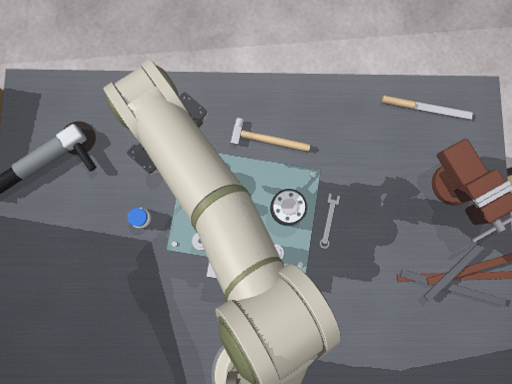

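```bash
python3 - <<'E'
from h import *
p=robot.get_obs()["eef_pos"];t=np.array([-.76,.65,0])
for s in(.045,.052,-.05):
  for dz in(0,.01,.02,.03): print(s,dz,proj("side",p+t*s+[0,0,dz]).round(1))
im=camera("side")[140:185,175:215]
cv2.imwrite("pics/tip.png",cv2.resize(im[:,:,::-1],None,fx=12,fy=12,interpolation=cv2.INTER_NEAREST))
E
```

```text
0.045 0 [194.6 184.2]
0.045 0.01 [194.1 181.4]
0.045 0.02 [193.7 178.5]
0.045 0.03 [193.2 175.6]
0.052 0 [194.4 185.9]
0.052 0.01 [193.9 183.1]
0.052 0.02 [193.4 180.2]
0.052 0.03 [193.  177.3]
-0.05 0 [197.4 162. ]
-0.05 0.01 [197.  159.2]
-0.05 0.02 [196.6 156.4]
-0.05 0.03 [196.2 153.6]
```

View pics/tip.png

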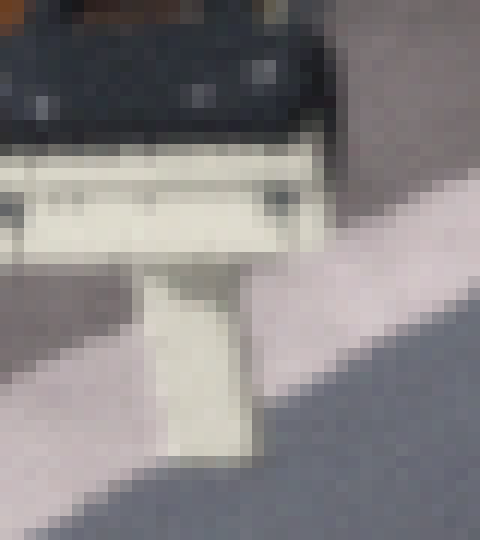

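The open fingertip at (192.7,178.2) also reads about 25 mm higher than reported, so I apply that offset: a reported z of about 0.188 means the real tips are near 0.213. Descending around the handle.

servo_tool(
  series="0 0 0 -3 0 0 0; 0 0 0 -3 0 0 0; 0 0 0 -3 0 0 0; 0 0 0 -2 0 0 0; 0 0 0 -1.5 0 0 0; 0 0 0 -1 0 0 0; 0 0 0 0 0 0 0; 0 0 0 0 0 0 0",
)

```text
clock: 9.65
eef_pos: [0.6347, 0.1993, 0.1966]
tool_rot: [-0.0, 0.938, -0.346, 0.0]
contact_force: [-0.0, 0.5, -0.1]
width: 0.093
```

```bash
python3 - <<'E'
from h import *
s=camera("side")
o=robot.get_obs();print(o["eef_pos"],o["contact_force"],o["width"])
cv2.imwrite("pics/b_s.png",cv2.resize(s[130:240,140:260][:,:,::-1],None,fx=5,fy=5,interpolation=cv2.INTER_CUBIC))
E
```

```text
[0.63486256 0.19945467 0.19689542] [-0.14541475 -0.03047829  0.54716212] 0.09305254092240252
```

View pics/b_s.png

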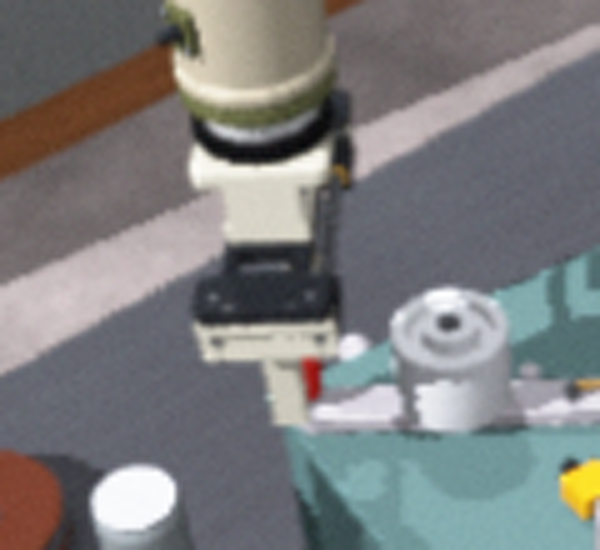

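```bash
python3 - <<'E'
from h import *
s=camera("side")
b=cv2.imread("pics/side0.png")[:,:,::-1].copy()
rm=red(b);ys,xs=np.where(rm[185:215,190:210]);print("red x",xs.min()+190,xs.max()+190,"y",ys.min()+185,ys.max()+185)
for P in[(.635,.198,.257),(.635,.198,.194),(.631,.195,.257),(.631,.195,.194)]: print(P,proj("side",P),proj("top",P))
p=np.array([.6349,.1995,.1969]);t=np.array([-.76,.65,0])
for sg in(.046,.055):print(proj("side",p+t*sg+[0,0,.0255]))
cv2.imwrite("pics/c_s.png",cv2.resize(s[180:230,180:240][:,:,::-1],None,fx=12,fy=12,interpolation=cv2.INTER_NEAREST))
E
```

```text
red x 195 203 y 191 209
(0.635, 0.198, 0.257) [198.90029257 192.74280605] [182.67201467 153.27561383]
(0.635, 0.198, 0.194) [201.3785142  208.20326851] [186.02961957 158.19255769]
(0.631, 0.195, 0.257) [200.56380382 192.94286886] [183.73567905 154.72634821]
(0.631, 0.195, 0.194) [202.98226    208.40760189] [187.04066491 159.57171318]
[198.72313682 212.88106789]
[198.48801968 215.15919191]
```

View pics/c_s.png

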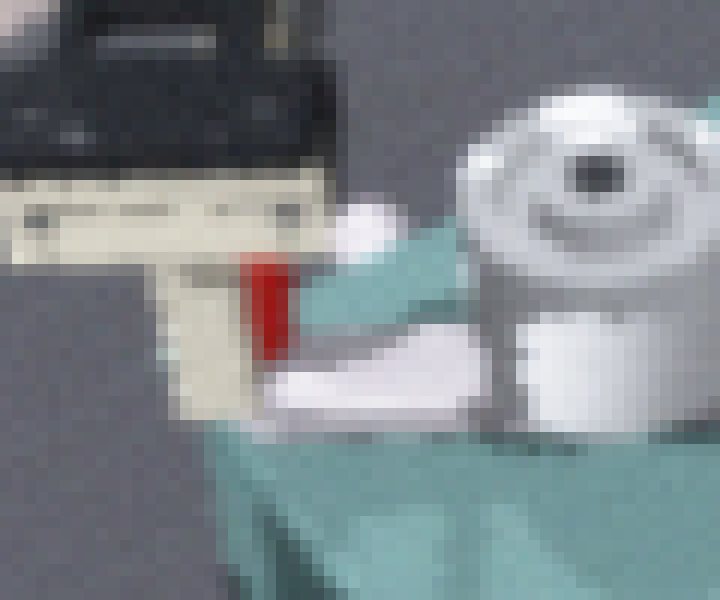

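The finger sits about 4 mm outward of the handle axis: its mid column is about 197 where about 198.5 was expected. I'll nudge it inward, lower slightly, and close.

servo_tool(
  series="0 -0.25 -0.3 -0.4 0 0 0; 0 0 0 -0.4 0 0 0; 0 0 0 0 0 0 0; 0.6 0 0 0 0 0 0; 1 0 0 0 0 0 0; 1 0 0 0 0 0 0; 1 0 0 0 0 0 0; 1 0 0 0 0 0 0; 1 0 0 0 0 0 0",
  force=20,
)

```text
clock: 10.65
eef_pos: [0.6318, 0.1963, 0.1878]
tool_rot: [0.0, 0.938, -0.346, 0.0]
contact_force: [1.3, -0.0, -0.5]
width: 0.0499
```

```bash
python3 - <<'E'
from h import *
s=camera("side")
o=robot.get_obs();print(o["eef_pos"],o["contact_force"],o["wrist_torque"],o["width"])
cv2.imwrite("pics/d_s.png",cv2.resize(s[170:230,180:250][:,:,::-1],None,fx=9,fy=9,interpolation=cv2.INTER_NEAREST))
E
```

```text
[0.63177478 0.19626424 0.18782392] [-0.50932462 -0.157658   -0.04533739] [-0.00576611 -0.02336018  0.01574045] 0.04565941270320454
```

View pics/d_s.png

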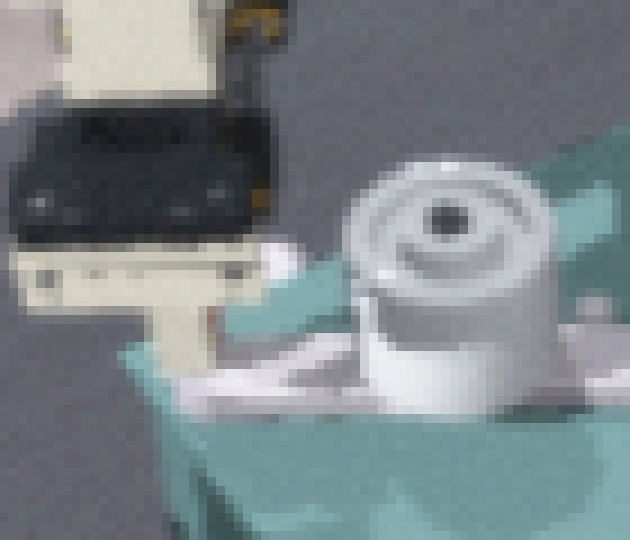

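Still closing, at 46 mm. The finger now covers the handle.

servo_tool(
  series="1 0 0 0 0 0 0; 1 0 0 0 0 0 0; 1 0 0 0 0 0 0; 1 0 0 0 0 0 0; 1 0 0 0 0 0 0",
  force=25,
)

```text
clock: 11.2
eef_pos: [0.6336, 0.1946, 0.1879]
tool_rot: [0.0, 0.938, -0.347, 0.001]
contact_force: [5.7, -4.0, -2.0]
width: 0.0239
```

Gripped: width 23.9 mm. Now I swing along the arc, turning with the arm.

servo_tool(
  series="1 -0.82 0.64 0 0 0 0.05; 1 -0.83 0.63 0 0 0 0.05; 1 -0.89 0.55 0 0 0 0.05; 1 -0.89 0.55 0 0 0 0.05; 1 0 0 0 0 0 0",
)

```text
clock: 11.7
eef_pos: [0.5984, 0.2186, 0.1879]
tool_rot: [0.001, 0.968, -0.25, 0.001]
contact_force: [7.6, -5.4, -2.6]
width: 0.0235
```

servo_tool(
  series="1 -0.94 0.46 0 0 0 0.05; 1 -0.94 0.46 0 0 0 0.05; 1 -0.98 0.37 0 0 0 0.05; 1 -0.98 0.36 0 0 0 0.05; 1 -1.01 0.27 0 0 0 0.05; 1 -1.01 0.26 0 0 0 0.05; 1 0 0 0 0 0 0",
)

```text
clock: 12.4
eef_pos: [0.5408, 0.2392, 0.1878]
tool_rot: [0.001, 0.995, -0.103, 0.002]
contact_force: [10.0, -6.4, -4.6]
width: 0.0232
```

```bash
python3 - <<'E'
from h import *
s=camera("side")
o=robot.get_obs();print(o["eef_pos"],o["contact_force"],o["wrist_torque"],o["width"])
p=o["eef_pos"][:2]-[.5005,.0398];print(np.hypot(*p),np.arctan2(p[1],p[0])-.8645)
cv2.imwrite("pics/e_s.png",cv2.resize(s[150:250,160:290][:,:,::-1],None,fx=6,fy=6,interpolation=cv2.INTER_CUBIC))
E
```

```text
[0.54141792 0.23904222 0.18782933] [10.17641597 -6.33735588 -3.99379113] [-1.40154265 -2.27118234 -0.05948894] 0.02375844038645695
0.20340043578040387 0.5037448641313713
```

View pics/e_s.png

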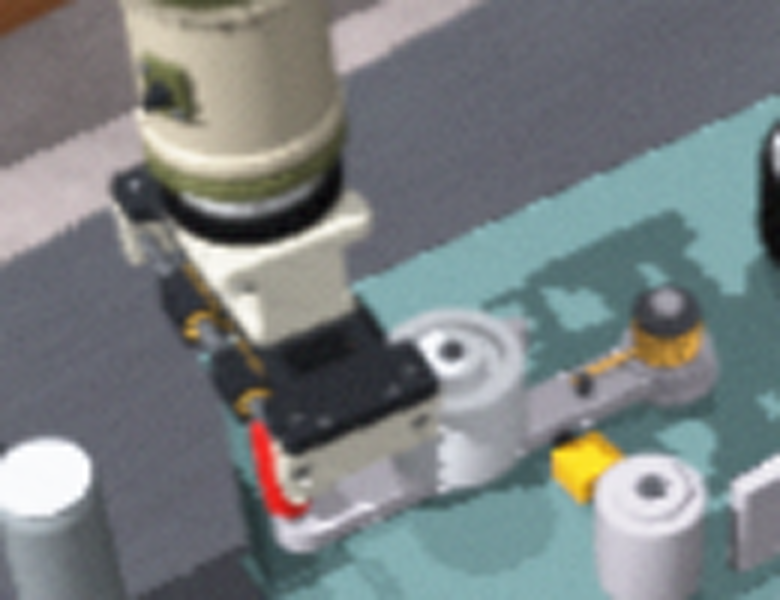

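```bash
python3 - <<'E'
from h import *
s=camera("side");cv2.imwrite("pics/f_s.png",s[:,:,::-1])
m=red(s)
for y in range(218,240):
    xs=np.where(m[y,195:215])[0]
    if len(xs):print(y,xs.min()+195,xs.max()+195)
o=robot.get_obs();p=o["eef_pos"];print(p)
pv=np.array([.5005,.0398])
for th in(.48,.504,.53):
    f=.8645+th;u=np.array([np.cos(f),np.sin(f)]);h=pv+.209*u
    # silhouettes left edge: perpendicular to view dir horizontally
    d=np.array([.539,-.487]);d/=np.linalg.norm(d);n=np.array([-d[1],d[0]])
    for z in(.2,.23,.257):
        print(th,z,proj("side",(*h,z)).round(1),proj("side",(*(h+.012*n),z)).round(1),proj("side",(*(h-.012*n),z)).round(1))
w=o["tool_rot"];a=2*np.arctan2(w[2],w[1]);x=np.array([np.cos(a),np.sin(a),0]);q=np.array([-x[1],x[0],0])
for sg in(-1,1):
  for k in(-1,1):print("finger",sg,k,proj("side",p+[0,0,.0255]+x*sg*.012+q*k*.0075).round(1),proj("side",p+[0,0,.0255]+x*sg*.028+q*k*.0075).round(1))
cv2.imwrite("pics/f_z.png",cv2.resize(s[200:245,195:240][:,:,::-1],None,fx=13,fy=13,interpolation=cv2.INTER_NEAREST))
E
```

```text
221 202 203
222 202 203
223 202 204
224 202 204
225 203 204
226 203 204
227 203 204
228 203 204
229 203 205
230 204 205
231 204 205
232 204 206
233 205 207
234 205 209
235 207 208
[0.54181288 0.23898235 0.18782027]
0.48 0.2 [206.7 230.8] [202.5 230.8] [211.  230.7]
0.48 0.23 [205.6 223.5] [201.2 223.5] [209.9 223.4]
0.48 0.257 [204.5 216.7] [200.1 216.8] [209.  216.6]
0.504 0.2 [207.5 231.9] [203.2 232. ] [211.8 231.9]
0.504 0.23 [206.4 224.7] [202.  224.7] [210.7 224.6]
0.504 0.257 [205.3 217.9] [200.9 217.9] [209.7 217.8]
0.53 0.2 [208.4 233.2] [204.1 233.2] [212.7 233.1]
0.53 0.23 [207.2 225.9] [202.9 226. ] [211.6 225.8]
0.53 0.257 [206.2 219.1] [201.7 219.2] [210.7 219.1]
finger -1 -1 [213.1 229.6] [215.6 233.3]
finger -1 1 [208.2 231.7] [210.7 235.5]
finger 1 -1 [209.3 224.1] [206.9 220.5]
finger 1 1 [204.5 226.1] [202.1 222.5]
```

View pics/f_z.png

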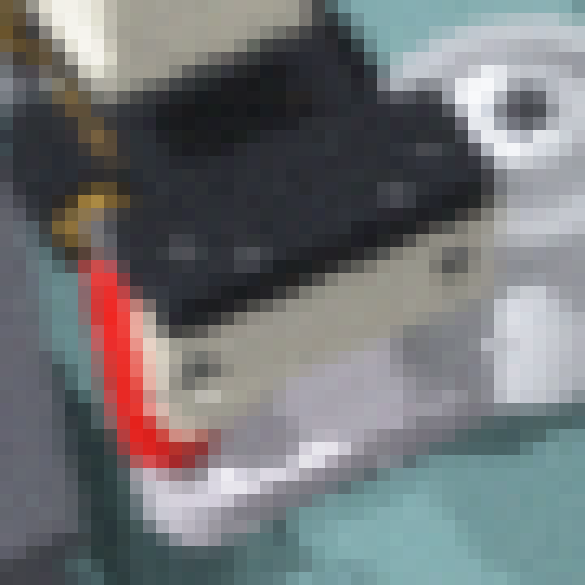

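The handle edges match about 0.51 rad, but the pads sit about 5 mm inward of the handle axis. I'll loosen slightly, with the spring keeping the handle on the rear finger. Then I shift outward and regrip.

servo_tool(
  series="0.7 0 0 0 0 0 0; 0.7 0 0 0 0 0 0; 0.7 0.06 0.27 0 0 0 0; 0.7 0.06 0.27 0 0 0 0; 0.7 0 0 0 0 0 0; 1 0 0 0 0 0 0; 1 0 0 0 0 0 0; 1 0 0 0 0 0 0",
  force=30,
)

```text
clock: 13.3
eef_pos: [0.5434, 0.246, 0.1879]
tool_rot: [-0.0, 0.995, -0.104, 0.002]
contact_force: [11.4, -2.7, -5.9]
width: 0.0237
```

```bash
python3 - <<'E'
from h import *
o=robot.get_obs();print(o["eef_pos"],o["contact_force"],o["width"])
p=o["eef_pos"][:2]-[.5005,.0398];print(np.hypot(*p),np.arctan2(p[1],p[0])-.8645)
E
```

```text
[0.54342716 0.24604738 0.18785221] [11.42686895 -2.66705722 -5.94797832] 0.023711279474339632
0.21066733146404426 0.5010916909631167
```

servo_tool(
  series="1 -0.7 0.13 0 0 0 0.033; 1 -0.7 0.11 0 0 0 0.033; 1 -0.4 0.04 0 0 0 0.02; 1 0 0 0 0 0 0",
)

```text
clock: 13.7
eef_pos: [0.525, 0.2489, 0.1879]
tool_rot: [-0.0, 0.998, -0.061, 0.002]
contact_force: [12.2, -1.4, -7.3]
width: 0.0239
```

servo_tool(
  series="1 -0.2 0.02 0 0 0 0.01; 1 0 0 0 0 0 0; 1 0 0 0 0 0 0",
)

```text
clock: 14.0
eef_pos: [0.5238, 0.2491, 0.1879]
tool_rot: [-0.0, 0.998, -0.057, 0.002]
contact_force: [12.6, -0.8, -8.4]
width: 0.0235
```

servo_tool(
  series="1 -0.2 0.02 0 0 0 0; 1 0 0 0 0 0 0; 1 0 0 0 0 0 0",
)

```text
clock: 14.3
eef_pos: [0.5235, 0.2491, 0.1879]
tool_rot: [-0.001, 0.998, -0.057, 0.004]
contact_force: [19.4, -1.8, -10.2]
width: 0.0234
```

servo_tool(
  series="1 -0.2 0.02 0 0 0 0; 1 0 0 0 0 0 0; 1 0 0 0 0 0 0",
)

```text
clock: 14.6
eef_pos: [0.5233, 0.2492, 0.188]
tool_rot: [-0.001, 0.998, -0.057, 0.005]
contact_force: [24.3, -1.3, -14.5]
width: 0.0236
```

```bash
python3 - <<'E'
from h import *
s=camera("side");t=camera("top")
o=robot.get_obs();print(o["clock"],o["eef_pos"],o["contact_force"],o["wrist_torque"],o["width"],o["joints"])
p=o["eef_pos"][:2]-[.5005,.0398];print(np.hypot(*p),np.arctan2(p[1],p[0])-.8645)
a=cv2.resize(s[150:290,140:340],None,fx=4,fy=4,interpolation=cv2.INTER_CUBIC)
cv2.imwrite("pics/g_s.png",a[:,:,::-1]);cv2.imwrite("pics/g_t.png",t[:,:,::-1])
E
```

```text
14.7 [0.52331731 0.24916465 0.18798167] [ 25.04186749  -1.65400047 -13.83403623] [-0.41847698 -5.18354186  0.04645039] 0.02343384444060984 [-0.07502411  0.50251779 -0.67528994  1.92220418  0.41859389  0.85027168
 -1.08480543]
0.21060433777789478 0.5977411539835076
```

View pics/g_s.png

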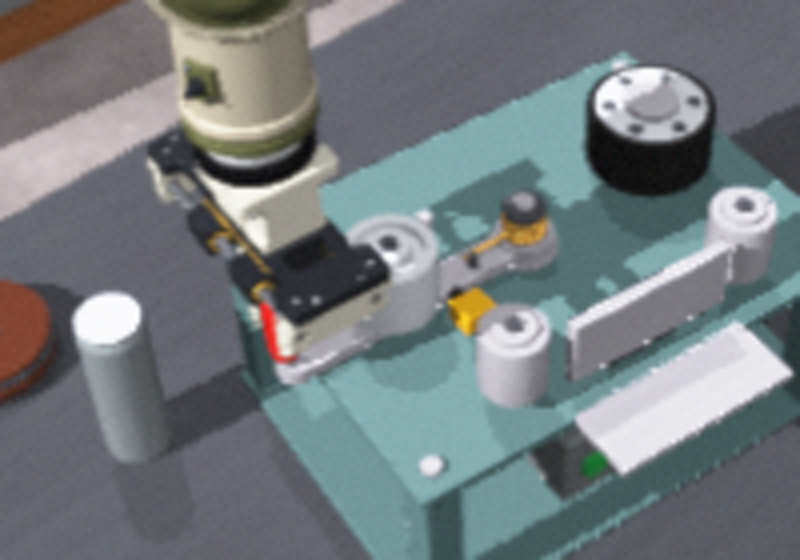

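View pics/g_t.png

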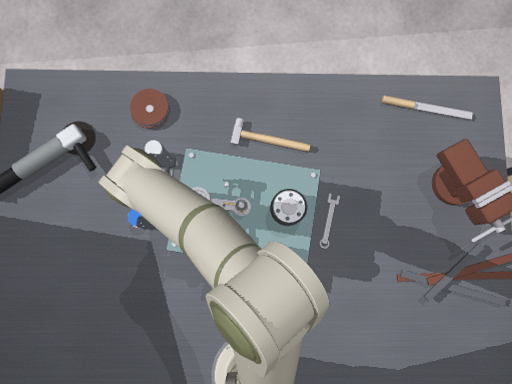

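The side view shows the arm's bar against the yellow stop and the gripper still on the red handle, beside the tracking wheel and not touching it. The drive wheel is seated, and the can, jar, hammer and wrench look unmoved. The measured arm angle is about 0.598 rad and the push is stiff. Handing in.

```bash
python3 - <<'E'
from rig import robot
print(robot.hand_in())
o=robot.get_obs();print(o["clock"],o["eef_pos"],o["contact_force"],o["width"])
E
```

```text
the job is handed in; nothing more can be done
None
the job is handed in; nothing more can be done
```

The drive wheel is home on its shoulder, and the tension arm was held against its stop when I handed the job in at about 14.7 s of the 45 s allowed.

- **Drive wheel:** I pressed it down about 9 mm with the closed fingers. It then went rigid: pushing on to 34 N moved it only about 0.1 mm more.
- **Tension arm:** I gripped the red handle (width about 23.5 mm, 30 N grip) and swung it in until it stiffened. The angle from the tool position was about 0.598 rad, against 0.60 at the stop. The push was steady at about 25 N, and the picture shows the bar against the yellow stop.
- **Clearances:** The gripper looked clear of the arm's wheel, by about 1 cm on my estimate. The hammer and wrench looked unmoved in the last pictures. So did the can and the part of the jar not hidden by the arm.

**Checks that disagreed:**
- The fingertips were about 25 mm higher than the reported TCP. I found this from the pictures and from where the hub was first touched, and corrected for it.
- The first grip sat about 5 mm off the handle's axis. I loosened it mid-swing, shifted outward and regripped.
- At the stop the wrist also showed about 14 N downward on the tool, which I did not explain.
- I got no reading after the hand-in, so I could not check the final second.

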